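# Square a row of sample vials up against the bench rail

## Task

Pick up the straightedge by its wooden grip and use the long face of its blade to push the four sample vials back into one straight row, every vial flush against the rubber face of the rail, pressing the row home snugly and holding the pressure for a moment, but gently, as the vials are glass. Touch the vials only with the straightedge and keep them upright; then lay the straightedge flat on the bench about a hand's width clear of the row and let go of it, leaving the tin, the dropper bottle and the iron weight beside the rail where they are.

Things in the scene. Friction and masses are not known exactly. Their poses are not given: they have to be found in the camera images.
- straightedge: loose pusher lying right of the microscope, 220 g: flat foot 4 mm thick, 220 mm long in y; wooden grip in its middle, 48 mm in x, 18 mm in y (pinch here), 66 mm high. In front an upright blade 220 mm long, 30 mm high, fixed by thumbscrews; its face looks along +x, anywhere from 36 to 64 mm ahead of the origin (set differently each time, not given). Origin: underside, under the grip's middle; z up
- rail: fixed, rigid stop rail: aluminium angle 240 mm long in y, 32 mm high, black rubber front face, foot with two thumbscrews behind. Origin: bottom of the front face, mid-length; x from the front face into the rail (the way the vials are pushed, away from the robot), z up. A flush vial has its centre at x = -16.7 mm. Once the vials are home the force rises steeply
- tall0: one of two tall round glass vials with a white screw cap, 34 mm diameter, 77 mm tall, about 80 g, upright on the bench; origin: centre of its underside, z up. The four vials stand in any order, about 46 mm apart along the rail, 20 to 75 mm short of it
- tall1: one of two tall round glass vials with a white screw cap, 34 mm diameter, 77 mm tall, about 80 g, upright on the bench; origin: centre of its underside, z up. The four vials stand in any order, about 46 mm apart along the rail, 20 to 75 mm short of it
- short0: one of two short round glass vials with a red screw cap, 34 mm diameter, 35 mm tall, about 40 g, upright on the bench; origin: centre of its underside, z up. The four vials stand in any order, about 46 mm apart along the rail, 20 to 75 mm short of it
- short1: one of two short round glass vials with a red screw cap, 34 mm diameter, 35 mm tall, about 40 g, upright on the bench; origin: centre of its underside, z up. The four vials stand in any order, about 46 mm apart along the rail, 20 to 75 mm short of it
- open_tin: bystander: open aluminium tin, 53 mm diameter, 40 mm tall, beyond the rail's left (+y) end; origin: centre of its underside
- dropper: bystander: amber dropper bottle, 33 mm wide, 102 mm tall, beyond the rail's right (-y) end; origin: centre of its underside. To its right, between rail and straightedge, a tall fixed microscope (world x from 0.47 m, y -0.18 to 0.02 m): carry the straightedge past in front of it
- iron_weight: bystander: dark iron balance weight, 46 mm diameter, 42 mm tall, behind the rail; origin: centre of its underside

How it is judged:
On the way:
1. all four vials stand flush against the rail and the straightedge presses the row against it with at least 2 N (x of tall0 in the frame of rail between -0.0197 and -0.012 m and y of tall0 in the frame of rail between -0.11 and 0.11 m and angle between each of tall0, tall1, short0, short1's own z axis and vertical below 0.06 rad and x of tall1 in the frame of rail between -0.0197 and -0.012 m and y of tall1 in the frame of rail between -0.11 and 0.11 m and x of short0 in the frame of rail between -0.0197 and -0.012 m and y of short0 in the frame of rail between -0.11 and 0.11 m and x of short1 in the frame of rail between -0.0197 and -0.012 m and y of short1 in the frame of rail between -0.11 and 0.11 m and contact force between rail and anything else above 2 N and (contact force between straightedge and tall0 above 1 N or contact force between straightedge and tall1 above 1 N or contact force between straightedge and short0 above 1 N or contact force between straightedge and short1 above 1 N)), for 0.2 s.
At the end, for the whole second after the job is handed in: All four vials stand upright (within 0.06 rad) in front of the rail, their centres within 3 mm of flush (at most 19.7 mm in front of its face) and within 110 mm of its middle, at rest; the straightedge lies flat on the bench, its origin at least 140 mm from the rail's, released and at rest (x of tall0 in the frame of rail between -0.0197 and -0.012 m and y of tall0 in the frame of rail between -0.11 and 0.11 m and angle between each of tall0, tall1, short0, short1's own z axis and vertical below 0.06 rad and x of tall1 in the frame of rail between -0.0197 and -0.012 m and y of tall1 in the frame of rail between -0.11 and 0.11 m and x of short0 in the frame of rail between -0.0197 and -0.012 m and y of short0 in the frame of rail between -0.11 and 0.11 m and x of short1 in the frame of rail between -0.0197 and -0.012 m and y of short1 in the frame of rail between -0.11 and 0.11 m and linear speed of each of tall0, tall1, short0, short1, straightedge below 0.01 m/s and height (world z) of straightedge below 0.004 m and angle between straightedge's own z axis and vertical below 0.05 rad and horizontal distance between straightedge and rail above 0.14 m); the robot touches nothing.
It fails at once if the rail is pressed (by the row of vials, or by anything else) with more than 15 N in all (contact force between rail and anything else above 15 N).
It fails at once if a vial is touched by the fingers or the arm (contact force between any of tall0, tall1, short0, short1 and the fingers above 0.5 N or contact force between any of tall0, tall1, short0, short1 and the arm above 0.5 N).
It fails at once if a vial is tipped more than 0.35 rad (angle between any of tall0, tall1, short0, short1's own z axis and vertical above 0.35 rad).
It fails at once if the tin, dropper bottle or iron weight is moved more than 10 mm (distance of any of open_tin, dropper, iron_weight from where it was at the start of the episode above 0.01 m).
It also fails if it takes over 61 s, if anything falls off the work surface, if the arm or the gripper's body presses on something with over 40 N, if the wrist force passes 120 N, or if a joint passes its speed limit or range.

## Robot

A 7-joint arm with a two-finger parallel gripper is mounted at the origin on a cart in front of the work surface, level with it; the furniture and walls round the work are solid. World frame = base frame: x ahead of the robot, y to its left, z up, the work surface at z = 0. Lengths are in m, angles in rad, forces in N, time in s.
With the tool pointing down it reaches from about 0.425 to 0.925 m from the base axis. Payload 6.8 kg.
Tool frame: the origin (TCP) lies midway between the tips of the shut fingers; the grasp point (between the pads) lies 19 mm behind it; x points along the fingers, y is the direction in which the jaws open and shut, and the axes are right-handed (so a half turn about x gives the same grasp; the last joint's range is limited). The gripper opens to 85 mm and grips with 20 to 120 N. Pads are 22 mm wide; open, the fingers measure 114 mm over their backs; the gripper's body (76 mm by 85 mm) begins 54 mm behind the grasp point. The pads swing forward as they close: fully open they stand 13 mm farther back than shut.
Start: joints at [-1.308, 0.477, 0.022, 1.555, -0.011, 1.109, -0.083], TCP at [0.245, 0.629, 0.231] pointing down, gripper open.
Joint ranges: [-2.96, 2.96], [-0.34, 2.1], [-1.41, 1.46], [0.24, 2.44], [-1.37, 4.51], [0.17, 1.92], [-2.96, 2.96]. Speed limits (rad/s): [2.39, 2.39, 3.14, 3.14, 3.14, 3.14, 3.14].

## Interface

Orientations are given as a rotation vector (axis times angle).
In Python, from bench import r, viewer, nets gives the robot as it stands.
- The arm moves only by the shell command python3 -m pendant 'ROWS' [FORCE]. ROWS is JSON, one flat list of numbers, 5 for each row, row after row: the finger opening in mm, from 0 to 85.4, then the shift along the tool's x, y, z in mm, then the turn about the tool's x in rad. A call has 1 to 20 rows; each row shifts and turns the commanded pose from where the row before left it, along the tool's axes as they then stand; what a row does not reach is not made up. A row lasts 1/8 s, in which the tool goes at most 62.5 mm and 10.7 degrees, less where a joint would pass 70% of its speed; a pose out of reach is approached as far as the arm can. A call with a gripper value outside its range is refused whole. The fingers move at their own pace and stop on an object; FORCE is the grip in N (left out, the last holds). Time passes only in rows, so rows that do not move let the fingers close. It gives the time, the measured TCP pose, the force and the opening at its end, in the units of the state.
- r.get_obs(): the state, without advancing time (a new reading comes with each control period).
- viewer.grab_frame(name): name is "scene" or "top" or "wrist"; returns (picture, depth): 384x512x3 uint8, red, green, blue; 384x512 float32, m along the optical axis (not along the pixel's ray), 0 where there is no reading.
- viewer.calibration(name): a dict with "mtx" (3x3 intrinsics, pixels), "world_to_cam" (4x4, takes a point from world to camera coordinates). Camera axes: x right, y up, looking along -z (the intrinsics and any distortion apply to the point x, -y, -z); pixel columns grow to the right and rows downward; lengths in m; the calibration is good to about 2 mm. The wrist camera is an equidistant fisheye: a pixel r from the principal point sees the ray r / f radians off the axis. A picture is of the moment at which its call begins: read the wrist's pose just before it. calibration takes no time and is no camera call; for the wrist camera it gives the pose at the moment of the call.
- r.hand_in(): hands the job in, once; it reports no verdict.
Trained networks look in the newest picture that a camera, given by its name, has taken for a name from the list of things; names that differ only in an ending like _2 or _b are one class to them, and where a whole thing is asked for, a point or a joint stands for the part that bears it (a point fixed in the world has none). Each returns a list of dicts, best first, with "score" (0 to 1); they miss things now and then, are a little off and sometimes report something else, mostly with a low value. They report only what shows in the picture. A call takes as long as a camera call.
- nets.look_for(name, camera): "location" ([x, y, z] in m, in world coordinates, good to about 4 mm: the middle of the surface that is visible of it).
- nets.silhouettes(name, camera): "mask" (384x512 bool, what is visible of it).
The state is a dict: "clock": time; "joints": joint angles; "qvel": joint speeds; "tau": joint torques, N m; "tcp_pos": TCP position; "orientation": TCP orientation; "contact_force": force on the tool from outside, world axes, zero at the start; "moment": the same for the moment, N m; "grip_width": finger opening in m.
Only numpy, scipy, OpenCV 4.12 (cv2) and the standard library are available. Lean on these libraries where they do the work, as an engineer would, in place of code of your own. Each camera call takes 0.05 s, during which the arm holds its last target. There are 200 camera calls.

## Working session

There is one attempt and no reset: what is moved stays moved. The work goes in short steps, Python scripts to look and compute and a shell command to move; the robot and the scene stay as the last step left them, time stands still between calls to the robot, and variables do not carry over. Pictures are saved under pics/ and viewed, about 8 in all and at most 12, crops included, and the job is handed in when it is done.

```bash
mkdir -p pics; ls; python3 - <<'E'
from bench import r, viewer, nets
import cv2, numpy as np
print(r.get_obs())
for c in ("scene","top"):
    p,d=viewer.grab_frame(c); cv2.imwrite(f"pics/{c}0.png",p[:,:,::-1])
    np.savez(f"{c}0.npz",p=p,d=d,K=viewer.calibration(c)["mtx"],W=viewer.calibration(c)["world_to_cam"])
    for n in ("straightedge","rail","tall0","short0","open_tin","dropper","iron_weight"):
        print(c,n,[(np.round(q["location"],4).tolist(),round(q["score"],2)) for q in nets.look_for(n,c)])
E
```

```text
pics
{'clock': 0.0, 'joints': array([-1.30807978,  0.47779299,  0.02236949,  1.55647285, -0.01149339,
        1.109292  , -0.08312419]), 'qvel': array([ 0.00137561,  0.00094684,  0.00118709,  0.00077231, -0.00112745,
       -0.00065702,  0.00157683]), 'tau': array([-4.43362269e-04, -5.96453011e+01,  1.60760276e+00, -2.81194872e+01,
        1.24700760e-02,  9.25888075e-03,  9.75174459e-06]), 'tcp_pos': array([0.24442048, 0.62854874, 0.23032203]), 'orientation': array([ 0.28952252,  1.55132671, -0.29240655]), 'contact_force': array([-0.64214669, -0.04344551, -0.00584609]), 'moment': array([ 0.00171206, -0.03970177, -0.00769267]), 'grip_width': 0.08576905250386406}
scene straightedge [([0.7017, 0.269, 0.0248], 0.49)]
scene rail [([0.6235, 0.3007, 0.0118], 0.83)]
scene tall0 [([0.5089, 0.3439, 0.0468], 0.74), ([0.5596, 0.2978, 0.0653], 0.72)]
scene short0 [([0.5304, 0.2522, 0.02], 0.76), ([0.5362, 0.2018, 0.0325], 0.66), ([0.5709, 0.1, 0.0506], 0.18)]
scene open_tin [([0.5558, 0.4468, 0.0277], 0.83), ([0.5302, 0.2495, 0.0217], 0.61)]
scene dropper [([0.537, 0.2006, 0.0321], 0.71), ([0.5711, 0.1046, 0.0513], 0.63), ([0.5294, 0.2517, 0.0224], 0.57)]
scene iron_weight [([0.7011, 0.2696, 0.0271], 0.59)]
top straightedge [([0.4613, -0.3112, 0.0052], 0.59)]
top rail [([0.6458, 0.2722, 0.0027], 0.56)]
top tall0 [([0.5204, 0.3222, 0.0758], 0.67), ([0.5566, 0.2789, 0.0757], 0.46)]
top short0 [([0.5412, 0.1812, 0.0385], 0.52)]
top open_tin [([0.5597, 0.4393, 0.0265], 0.75)]
top dropper [([0.5725, 0.087, 0.0604], 0.55)]
top iron_weight [([0.7046, 0.2534, 0.029], 0.56)]
```

View pics/top0.png

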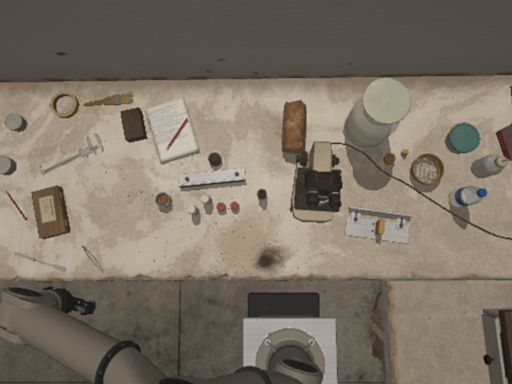

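View pics/scene0.png

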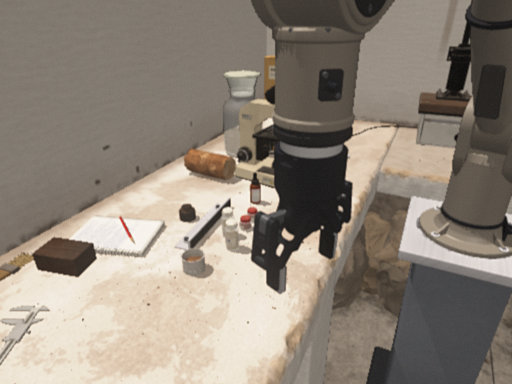

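Top view: rail centred near (212,178), slightly yawed. The vials sit at (195,210), (207,201), (222,208) and (235,206). The straightedge is at (378,226) with its blade facing up (+x), and the microscope is at (318,185). The scene view agrees with this.

```bash
cat > h.py <<'E'
import numpy as np, cv2
from scipy.spatial.transform import Rotation as R
def cloud(d,K,W):
    v,u=np.mgrid[:d.shape[0],:d.shape[1]]
    z=d; x=(u-K[0,2])/K[0,0]*z; y=(v-K[1,2])/K[1,1]*z
    P=np.stack([x,-y,-z,np.ones_like(z)],-1)
    return (P@np.linalg.inv(W).T)[...,:3]
E
python3 - <<'E'
from h import *
from bench import r,viewer,nets
o=r.get_obs(); print(np.round(R.from_rotvec(o["orientation"]).as_matrix(),3))
f=np.load("top0.npz"); C=cloud(f["d"],f["K"],f["W"]); print(f["K"],np.linalg.inv(f["W"])[:3,3])
x,y,z=C[...,0],C[...,1],C[...,2]
def box(n,a,b,c,d,z0,z1):
    m=(x>a)&(x<b)&(y>c)&(y<d)&(z>z0)&(z<z1)&(f["d"]>0); q=C[m]
    rc=cv2.minAreaRect(q[:,:2].astype(np.float32)*1000) if len(q)>3 else None
    print(n,len(q),rc,q.min(0).round(3),q.max(0).round(3)); return q
box("bench",.42,.46,.1,.5,-1,1)
box("rail",.58,.68,.12,.42,.022,.045)
box("se foot+",.38,.56,-.47,-.18,.0025,.012)
box("se blade",.38,.56,-.47,-.18,.02,.04)
box("se grip",.38,.56,-.47,-.18,.05,.08)
box("tall",.46,.60,.15,.38,.06,.09)
for a in np.arange(.44,.66,.02):
    m=(x>a)&(x<a+.02)&(y>-.19)&(y<.03); q=C[m]; print(round(a,2), q[:,2].max().round(3), q[q[:,2]>.02][:,1].min(initial=9).round(3),q[q[:,2]>.02][:,1].max(initial=-9).round(3))
for c in("top",):
  p,d=viewer.grab_frame(c)
  for n in("tall0","short0"):
    for s in nets.silhouettes(n,c):
      q=C[s["mask"]]; top=q[q[:,2]>q[:,2].max()-.006]; print(n,round(s["score"],2),len(q),q[:,2].max().round(3),top.mean(0).round(4))
p=f["p"][150:260,150:440]; cv2.imwrite("pics/crop.png",cv2.resize(p,None,fx=2.75,fy=2.75,interpolation=cv2.INTER_CUBIC)[:,:,::-1])
E
```

```text
[[-0.     0.362  0.932]
 [ 0.     0.932 -0.362]
 [-1.     0.    -0.   ]]
[[441.12440097   0.         261.13160412]
 [  0.         441.12440097 186.89375403]
 [  0.           0.           1.        ]] [0.37568624 0.05862124 1.56930744]
bench 1268 ((440.97186279296875, 300.54498291015625), (396.47882080078125, 39.33563232421875), 89.64810943603516) [ 0.42   0.102 -0.012] [0.46  0.499 0.013]
rail 177 ((621.869384765625, 264.68084716796875), (9.111257553100586, 237.3240509033203), 5.3033952713012695) [0.608 0.147 0.022] [0.634 0.383 0.042]
se foot+ 1709 ((470.2755126953125, -324.80743408203125), (179.6679229736328, 289.50421142578125), 0.1736823320388794) [ 0.38  -0.47   0.003] [ 0.56  -0.18   0.012]
se blade 132 ((476.9849548339844, -318.9496765136719), (216.818115234375, 81.40300750732422), 81.66200256347656) [ 0.438 -0.432  0.02 ] [ 0.532 -0.217  0.04 ]
se grip 86 ((459.2388916015625, -316.7265625), (17.759140014648438, 47.946380615234375), 81.00873565673828) [ 0.436 -0.327  0.052] [ 0.483 -0.306  0.075]
tall 131 ((540.319091796875, 303.9771423339844), (30.600603103637695, 87.92505645751953), 40.85703659057617) [0.508 0.266 0.06 ] [0.573 0.341 0.087]
0.44 0.009 9.0 -9.0
0.46 0.04 -0.131 -0.117
0.48 0.351 -0.159 -0.024
0.5 0.367 -0.161 -0.01
0.52 0.367 -0.137 -0.01
0.54 0.351 -0.165 -0.015
0.56 0.332 -0.165 -0.018
0.58 0.329 -0.149 -0.019
0.6 0.316 -0.142 -0.023
0.62 0.269 -0.17 -0.026
0.64 0.269 -0.126 -0.03
0.66 0.27 -0.177 -0.034
tall0 0.58 89 0.083 [0.5255 0.3269 0.0796]
short0 0.46 62 1.569 [0.3757 0.0586 1.5693]
short0 0.44 78 0.042 [0.5389 0.185  0.0387]
```

View pics/crop.png

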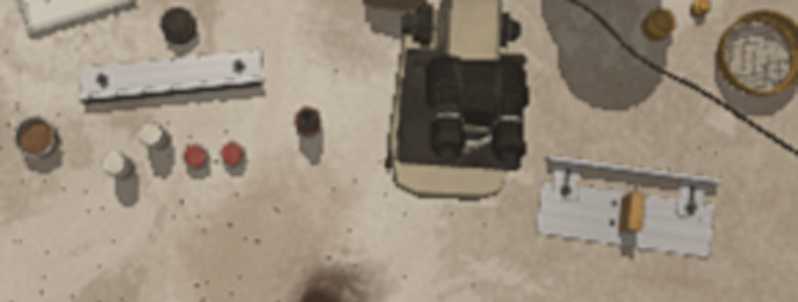

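```bash
python3 -m pendant '[85,0,0,0,-0.185, 85,0,0,0,-0.185, 85,0,-46,29,0, 85,0,-46,29,0, 85,0,-46,29,0, 85,0,-46,29,0, 85,0,-46,29,0, 85,0,-46,29,0, 85,0,-50,0,0, 85,0,-50,0,0, 85,0,-50,0,0, 85,0,-50,0,0, 85,0,-50,0,0, 85,0,0,-15,0, 85,0,0,-15,0, 85,0,0,0,0]' 80
```

```text
clock: 2.95
tcp_pos: [0.3871, 0.1042, 0.2314]
orientation: [-0.001, 1.571, 0.002]
contact_force: [0.6, -0.1, -0.4]
grip_width: 0.0849
```

```bash
python3 -m pendant '[85,0,-47,5,0, 85,0,-47,5,0, 85,0,-47,3,0, 85,0,-47,0,0, 85,0,-47,0,0, 85,0,-47,0,0, 85,0,-47,0,0, 85,0,-47,0,0, 85,0,-46,0,0, 85,0,0,30,0, 85,0,0,27,0, 85,0,0,0,0.152, 85,0,0,0,0]'
python3 - <<'E'
from h import *
from bench import r,viewer,nets
o=r.get_obs(); c=viewer.calibration("wrist"); print(o["tcp_pos"],o["orientation"]); print(c)
p,d=viewer.grab_frame("wrist"); cv2.imwrite("pics/w1.png",p[:,:,::-1])
np.savez("w1.npz",p=p,d=d,K=c["mtx"],W=c["world_to_cam"])
E
```

```text
clock: 4.58
tcp_pos: [0.459, -0.3183, 0.2309]
orientation: [0.117, 1.568, -0.118]
contact_force: [-0.6, 0.2, -0.2]
grip_width: 0.0848
[ 0.45896173 -0.3182817   0.23089184] [ 0.11676543  1.56831898 -0.11764944]
{'mtx': array([[297.31863964,   0.        , 256.5162256 ],
       [  0.        , 297.31863964, 190.32086962],
       [  0.        ,   0.        ,   1.        ]]), 'world_to_cam': array([[ 1.48386702e-01,  9.88929404e-01, -1.43447610e-04,
         2.45542712e-01],
       [-9.35700495e-01,  1.40352870e-01, -3.23675232e-01,
         5.16179280e-01],
       [-3.20071821e-01,  4.81633243e-02,  9.46168232e-01,
        -2.18207967e-01],
       [ 0.00000000e+00,  0.00000000e+00,  0.00000000e+00,
         1.00000000e+00]])}
```

View pics/w1.png

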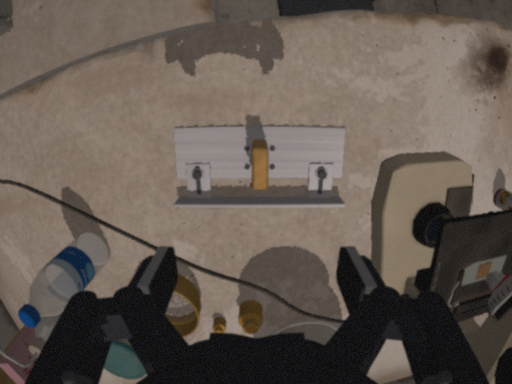

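The wrist view shows the straightedge almost square to the tool: grip at about (260,165), blade at rows 190–207. I'll fit its pose and the blade offset.

```bash
cat >> h.py <<'E'
def fcloud(d,K,W):
    v,u=np.mgrid[:d.shape[0],:d.shape[1]]
    a=(u-K[0,2])/K[0,0]; b=(v-K[1,2])/K[1,1]; t=np.hypot(a,b)+1e-9
    s=np.tan(t)/t; x=a*s*d; y=b*s*d
    P=np.stack([x,-y,-d,np.ones_like(d)],-1)
    return (P@np.linalg.inv(W).T)[...,:3]
E
python3 - <<'E'
from h import *
f=np.load("w1.npz"); C=fcloud(f["d"],f["K"],f["W"])
w=(slice(110,220),slice(160,360)); Q=C[w].reshape(-1,3); Q=Q[f["d"][w].ravel()>0]
print("bench z",np.median(Q[:,2]))
def rc(n,z0,z1,src=Q):
    q=src[(src[:,2]>z0)&(src[:,2]<z1)]; print(n,len(q),cv2.minAreaRect(q[:,:2].astype(np.float32)*1000)); return q
g=rc("grip",.055,.08)
b=rc("blade",.024,.036); print(np.median(g[:,2]))
psi=-.150; c=np.array([np.cos(psi),np.sin(psi)]); s=np.array([-c[1],c[0]])
g0=cv2.minAreaRect(g[:,:2].astype(np.float32))[0]
X=(Q[:,:2]-g0)@c*1000; Y=(Q[:,:2]-g0)@s*1000; Z=Q[:,2]*1000
for a in range(-50,80,4):
    m=(X>a)&(X<a+4)&(abs(Y)<105)&(abs(Y)>12); print(a,m.sum(),np.percentile(Z[m],[10,50,90]).round(1) if m.sum() else '')
for lo,hi in((-105,-90),(-60,-30),(30,60),(90,105)):
    m=(Z>26)&(Y>lo)&(Y<hi)&(X>25); print(lo,hi,X[m].min(),X[m].max())
E
```

```text
bench z 0.002993570720844385
grip 701 ((457.2952880859375, -313.1500549316406), (17.229413986206055, 46.999267578125), 81.29539489746094)
blade 897 ((474.44964599609375, -316.91455078125), (218.76992797851562, 82.49971771240234), 81.56900787353516)
0.06565171589646779
-50 460 [-1.1 -0.2  0.9]
-46 442 [-1.1 -0.1  0.9]
-42 483 [-0.8  0.5  4.2]
-38 468 [3.1 4.1 5.1]
-34 454 [3.1 4.1 5. ]
-30 445 [3.  4.2 5.1]
-26 431 [2.9 3.9 5. ]
-22 443 [3.  4.  5.1]
-18 445 [3.  4.  5.1]
-14 440 [3.1 4.1 5.3]
-10 438 [3.1 4.  5. ]
-6 426 [3.1 4.  5.1]
-2 446 [3.1 4.  5.1]
2 442 [3.1 4.1 5. ]
6 448 [3.3 4.3 6.9]
10 433 [3.3 4.7 7.4]
14 452 [ 3.3  4.8 10.3]
18 425 [ 3.3  4.6 15.5]
22 401 [ 3.3  4.6 10.4]
26 315 [3.1 4.5 7.6]
30 389 [-0.6  0.6  7.7]
34 385 [-0.8  0.7  7.7]
38 372 [-0.8  0.5  7.6]
42 402 [-0.8  0.4  7.6]
46 401 [-0.8  0.5  7.7]
50 459 [-0.7  0.9 17.8]
54 1422 [ 5.2 22.3 31.3]
58 99 [30.4 31.  31.7]
62 0 
66 0 
70 229 [-0.8  0.2  1.1]
74 338 [-1.   0.1  1.1]
78 366 [-1.  0.  1.]
-105 -90 54.48428150812048 58.20304240872545
-60 -30 53.74146096824673 58.78890640264555
30 60 53.7555368078506 58.674036778349816
90 105 52.97078644223523 57.60909900053473
```

```bash
python3 -m pendant '[85,40,5,-2.5,0, 85,45,0,0,0, 85,45,0,0,0, 85,40,0,0,0, 85,26,0,0,0, 85,15,0,0,0, 85,0,0,0,0, 10,0,0,0,0, 10,0,0,0,0, 10,0,0,0,0, 10,0,0,0,0, 10,0,0,0,0, 10,0,0,0,0, 10,0,0,0,0, 10,0,0,0,0]' 80
```

```text
clock: 6.5
tcp_pos: [0.4565, -0.3139, 0.0209]
orientation: [0.12, 1.567, -0.12]
contact_force: [-0.8, -0.2, 4.9]
grip_width: 0.0172
```

```bash
python3 -m pendant '[10,20,0,0,0]' >/dev/null; true; python3 - <<'E'
from bench import r
print(r.get_obs()["tcp_pos"],r.get_obs()["contact_force"])
E
```

```text
[ 0.46058096 -0.31449253  0.00817099] [-14.20974956  24.0701879  116.80048186]
```

I got the sign wrong there: tool +x points down, so that row pushed the straightedge into the bench. I'll lift now and check whether the grasp shifted.

```bash
python3 -m pendant '[10,-20,0,0,0, 10,-10,0,0,0, 10,-20,0,0,0, 10,-30,0,0,0, 10,0,0,0,0, 10,0,0,0,0]'; python3 - <<'E'
from h import *
from bench import r,viewer
o=r.get_obs(); c=viewer.calibration("wrist")
p,d=viewer.grab_frame("wrist"); cv2.imwrite("pics/w2.png",p[:,:,::-1])
C=fcloud(d,c["mtx"],c["world_to_cam"]); M=R.from_rotvec(o["orientation"]).as_matrix()
T=(C-o["tcp_pos"])@M*1000   # tool coords: down,left,fwd
np.savez("w2.npz",T=T,d=d); 
m=(d>0)&(abs(T[...,1])<120)&(abs(T[...,2])<75)&(T[...,0]<35)&(T[...,0]>-60)
q=T[m]; dn,y,z=q.T
for a in range(-48,70,6):
  for lo,hi in((-105,-15),(15,105)):
    k=(z>a)&(z<a+6)&(y>lo)&(y<hi); print(a,lo,k.sum(),np.percentile(dn[k],[10,50,90]).round(1) if k.sum()>5 else '',end=' | ')
  print()
E
```

```text
clock: 7.38
tcp_pos: [0.4557, -0.3132, 0.0798]
orientation: [0.12, 1.568, -0.119]
contact_force: [-0.2, 0.5, -2.6]
grip_width: 0.0169
-48 -105 390 [2.3 3.5 5.4] | -48 15 456 [2.5 3.7 5.1] | 
-42 -105 1597 [2.  2.8 3.5] | -42 15 1605 [2.3 3.1 3.9] | 
-36 -105 1557 [2.  2.8 3.6] | -36 15 1543 [2.4 3.1 3.8] | 
-30 -105 1468 [2.  2.8 3.6] | -30 15 1489 [2.4 3.2 4. ] | 
-24 -105 1430 [2.1 2.9 3.7] | -24 15 1440 [2.5 3.2 4. ] | 
-18 -105 1847 [-53.5   2.6   3.6] | -18 15 2011 [-54.4   2.9   3.9] | 
-12 -105 2771 [-56.1 -13.6   3.4] | -12 15 2905 [-56.  -17.3   3.8] | 
-6 -105 1519 [-55.5   2.9   3.7] | -6 15 1490 [-55.7   3.2   4.1] | 
0 -105 1441 [-56.    2.8   3.7] | 0 15 1448 [-55.9   3.1   4. ] | 
6 -105 1468 [-57.6   0.3   3.6] | 6 15 1420 [-57.8   0.7   3.9] | 
12 -105 1035 [-8.3  2.4  3.8] | 12 15 992 [-7.9  2.8  4. ] | 
18 -105 752 [-8.1  2.8  3.8] | 18 15 716 [-6.6  3.1  4.1] | 
24 -105 261 [-0.5  0.4  3.6] | 24 15 261 [0.  0.8 3.8] | 
30 -105 234 [-0.4  0.3  1. ] | 30 15 233 [0.  0.7 1.4] | 
36 -105 146 [-0.3  0.3  1. ] | 36 15 145 [0.2 0.8 1.5] | 
42 -105 71 [-0.3  0.4  1.1] | 42 15 74 [0.4 0.9 1.6] | 
48 -105 304 [-22.5  -6.5   2. ] | 48 15 260 [-22.6  -6.1   2.6] | 
54 -105 7 [-23.2 -22.9 -22.8] | 54 15 5  | 
60 -105 0  | 60 15 0  | 
66 -105 0  | 66 15 0  |
```

View pics/w2.png

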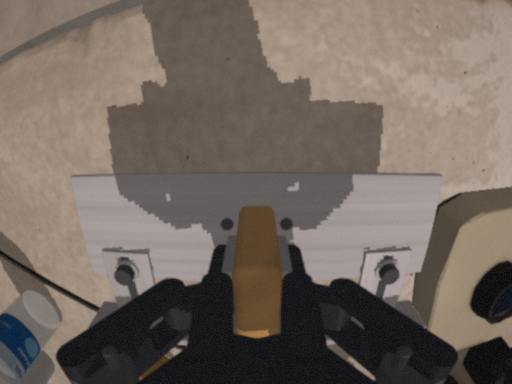

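Still held flat. The foot's underside is now 7 mm below the TCP and the blade face about 54 mm ahead of it. Next I carry it past in front of the microscope.

```bash
python3 -m pendant '[10,0,0,-20,0, 10,0,0,-20,0, 10,0,0,-15,0, 10,0,0,0,-0.15, 10,0,40,0,0, 10,0,40,0,0, 10,0,0,0,0]'
```

```text
clock: 8.3
tcp_pos: [0.4015, -0.2221, 0.0796]
orientation: [0.0, 1.573, 0.003]
contact_force: [-0.9, -0.3, -1.4]
grip_width: 0.0173
```

```bash
python3 -m pendant '[10,0,40,0,0, 10,0,40,0,0, 10,0,40,0,0, 10,0,40,0,0, 10,0,40,0,0, 10,0,40,0,0, 10,0,40,0,0, 10,0,0,0,0]'; python3 -m pendant '[10,0,40,0,0, 10,0,40,0,0, 10,0,40,0,0, 10,0,40,0,0, 10,0,40,0,0, 10,0,0,0,-0.093, 10,0,0,0,0]'
python3 - <<'E'
from h import *
from bench import r,viewer,nets
o=r.get_obs(); c=viewer.calibration("wrist")
p,d=viewer.grab_frame("wrist"); cv2.imwrite("pics/w3.png",p[:,:,::-1]); np.savez("w3.npz",d=d)
C=fcloud(d,c["mtx"],c["world_to_cam"])
p2,d2=viewer.grab_frame("top"); k=viewer.calibration("top"); C2=cloud(d2,k["mtx"],k["world_to_cam"])
for cam,CC in(("wrist",C),("top",C2)):
  for n in("tall0","short0","rail"):
    for s in nets.silhouettes(n,cam):
      q=CC[s["mask"]]; q=q[(q[:,2]<.1)&(q[:,2]>-.01)]
      if len(q)<8: continue
      t=q[q[:,2]>np.percentile(q[:,2],98)-.006]; print(cam,n,round(s["score"],2),len(q),t.mean(0).round(4),cv2.minAreaRect(t[:,:2].astype(np.float32)*1000))
x,y,z=C2[...,0],C2[...,1],C2[...,2]
m=(x>.48)&(x<.6)&(y>.14)&(y<.37)&(z>.028)&(d2>0)
n,l=cv2.connectedComponents(m.astype(np.uint8))
for i in range(1,n): 
  q=C2[l==i]; t=q[q[:,2]>np.percentile(q[:,2],95)-.012]; print(len(q),t.mean(0).round(4))
m=(x>.58)&(x<.68)&(y>.12)&(y<.42)&(z>.024)&(z<.04); print(cv2.minAreaRect(C2[m][:,:2].astype(np.float32)*1000))
E
```

```text
clock: 9.3
tcp_pos: [0.4036, 0.057, 0.0803]
orientation: [-0.001, 1.57, 0.002]
contact_force: [-0.3, -0.8, -2.8]
grip_width: 0.0169
clock: 10.18
tcp_pos: [0.404, 0.2535, 0.0801]
orientation: [-0.07, 1.57, 0.069]
contact_force: [-0.1, -0.8, -1.3]
grip_width: 0.017
wrist tall0 0.53 192 [0.5101 0.3381 0.0716] ((510.274169921875, 338.6452941894531), (15.550469398498535, 3.215221881866455), 61.0300178527832)
top tall0 0.5 101 [0.558  0.2803 0.0803] ((558.1724853515625, 282.1700744628906), (20.71044921875, 24.198143005371094), 1.1652203798294067)
top tall0 0.4 109 [0.5224 0.328  0.0797] ((523.1617431640625, 327.3623046875), (24.069488525390625, 22.700162887573242), 63.31071853637695)
top short0 0.6 84 [0.5383 0.1838 0.0379] ((539.19482421875, 184.7852783203125), (22.847000122070312, 22.33445930480957), 41.53131866455078)
top short0 0.49 70 [0.5356 0.2299 0.0396] ((536.46923828125, 232.2265625), (20.13064956665039, 14.745582580566406), 44.8683967590332)
top rail 0.62 825 [0.623  0.2601 0.0332] ((622.3763427734375, 261.75860595703125), (8.394558906555176, 231.62808227539062), 5.552323341369629)
89 [0.559  0.2819 0.0778]
52 [0.538 0.184 0.035]
52 [0.5358 0.2318 0.0352]
88 [0.5226 0.3267 0.077 ]
((622.3709716796875, 265.50079345703125), (9.773160934448242, 239.08258056640625), 5.303143501281738)
```

View pics/w3.png

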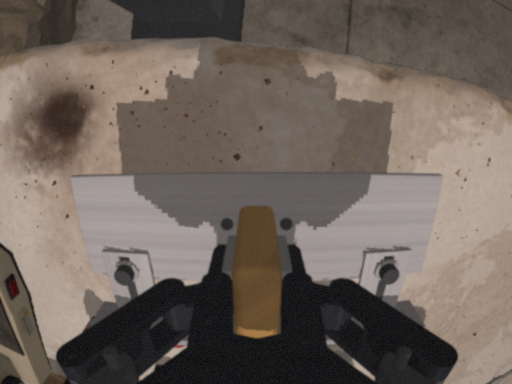

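```bash
python3 -m pendant '[10,30,-9,0,0, 10,30,0,0,0, 10,11,0,0,0, 10,0,0,0,0, 10,0,0,0,0]'; python3 -m pendant '[10,0,0,10,0, 10,0,0,15,0, 10,0,0,12,0, 10,0,0,8,0, 10,0,0,3,0, 10,0,0,3,0, 10,0,0,3,0, 10,0,0,3,0, 10,0,0,3,0, 10,0,0,3,0, 10,0,0,3,0, 10,0,0,3,0, 10,0,0,3,0, 10,0,0,3,0, 10,0,0,3,0, 10,0,0,3,0, 10,0,0,0,0]'
```

```text
clock: 11.2
tcp_pos: [0.4047, 0.2462, 0.0101]
orientation: [-0.07, 1.568, 0.072]
contact_force: [-0.7, 0.1, -2.1]
grip_width: 0.0173
clock: 13.32
tcp_pos: [0.4853, 0.253, 0.0093]
orientation: [-0.071, 1.569, 0.071]
contact_force: [-1.1, 0.4, -3.2]
grip_width: 0.0173
```

```bash
python3 -m pendant '[10,0,0,2,0, 10,0,0,2,0, 10,0,0,2,0, 10,0,0,2,0, 10,0,0,2,0, 10,0,0,2,0, 10,0,0,2,0, 10,0,0,2,0, 10,0,0,2,0, 10,0,0,2,0, 10,0,0,2,0, 10,0,0,2,0, 10,0,0,2,0, 10,0,0,2,0, 10,0,0,2,0, 10,0,0,0,0]'
cat > chk.py <<'E'
import sys
from h import *
from bench import r,viewer,nets
o=r.get_obs(); print(o["tcp_pos"],o["contact_force"].round(2))
O=np.array([.6177,.2646]); a=.0926; A=np.array([[np.cos(a),-np.sin(a)],[np.sin(a),np.cos(a)]])
print("tcp rail mm",((o["tcp_pos"][:2]-O)@A*1000).round(1))
d2s=[]
for i in range(3): p2,d2=viewer.grab_frame("top"); d2s.append(d2)
d2=np.median(d2s,0); k=viewer.calibration("top"); C2=cloud(d2,k["mtx"],k["world_to_cam"])
X=((C2[...,:2]-O)@A)*1000; x,y,z=X[...,0],X[...,1],C2[...,2]*1000
m=(x>-110)&(x<-4)&(abs(y)<105)&(z>26)&(z<95)
n,l=cv2.connectedComponents(m.astype(np.uint8))
for i in range(1,n):
  k=l==i; zt=np.percentile(z[k],95); k&=z>zt-12
  if k.sum()>8: print(k.sum(),"rail x,y,z",x[k].mean().round(1),y[k].mean().round(1),zt.round(0), "xrange",x[k].min().round(1),x[k].max().round(1))
c=p2[150:260,150:300]; cv2.imwrite(sys.argv[1],cv2.resize(c,None,fx=4,fy=4,interpolation=cv2.INTER_CUBIC)[:,:,::-1])
p,d=viewer.grab_frame("scene"); c=p[170:300,150:320]; cv2.imwrite(sys.argv[1].replace(".png","s.png"),cv2.resize(c,None,fx=4,fy=4,interpolation=cv2.INTER_CUBIC)[:,:,::-1])
E
python3 chk.py pics/p1.png
```

```text
clock: 15.32
tcp_pos: [0.5151, 0.2557, 0.0093]
orientation: [-0.071, 1.569, 0.071]
contact_force: [-1.2, 0.6, -2.6]
grip_width: 0.0171
[0.51507863 0.25571243 0.00932038] [-1.19  0.57 -2.59]
tcp rail mm [-103.     0.6]
141 rail x,y,z -35.8 -54.1 38.0 xrange -51.5 -17.1
```

View pics/p1.png

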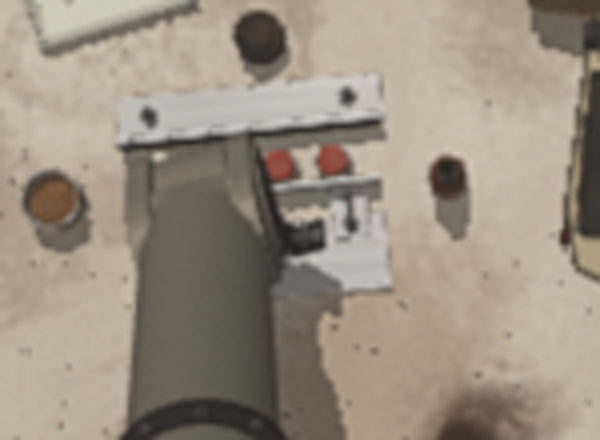

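Both short vials ride on the blade, which is parallel to the rail. The arm hides the tall ones from this view. About 15 mm remain.

```bash
python3 -m pendant '[10,0,0,1,0, 10,0,0,1,0, 10,0,0,1,0, 10,0,0,1,0, 10,0,0,1,0, 10,0,0,1,0, 10,0,0,1,0, 10,0,0,1,0, 10,0,0,1,0, 10,0,0,1,0, 10,0,0,1,0, 10,0,0,0,0]'; python3 -m pendant '[10,0,0,0.5,0, 10,0,0,0.5,0, 10,0,0,0,0]'
```

```text
clock: 17.02
tcp_pos: [0.5258, 0.2567, 0.0093]
orientation: [-0.071, 1.569, 0.071]
contact_force: [-2.1, 0.0, -1.4]
grip_width: 0.0172
clock: 17.4
tcp_pos: [0.5267, 0.2568, 0.0093]
orientation: [-0.071, 1.57, 0.071]
contact_force: [-2.3, -0.7, -1.5]
grip_width: 0.017
```

View pics/p1s.png

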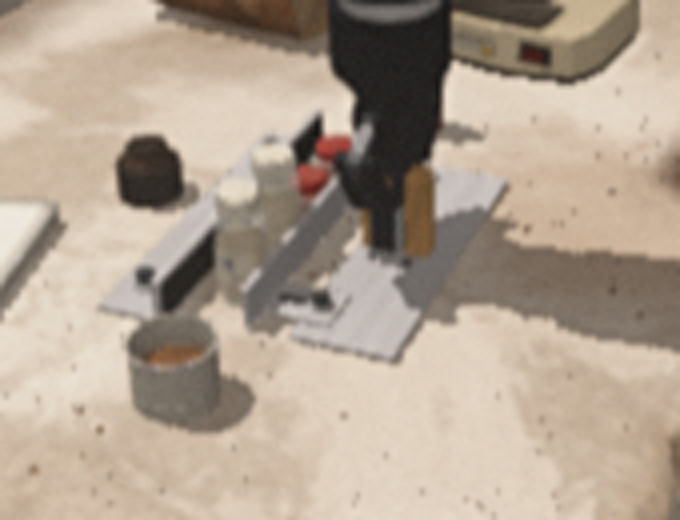

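The tall vials are upright and just short of the rail. I'll creep in while watching the force.

```bash
python3 -m pendant '[10,0,0,0.5,0, 10,0,0,0.5,0, 10,0,0,0,0]';python3 -m pendant '[10,0,0,0.5,0, 10,0,0,0,0]'; python3 -m pendant '[10,0,0,0.5,0, 10,0,0,0,0]'|grep force
```

```text
clock: 17.77
tcp_pos: [0.5277, 0.2569, 0.0093]
orientation: [-0.071, 1.57, 0.071]
contact_force: [-2.3, 0.2, -1.1]
grip_width: 0.017
clock: 18.02
tcp_pos: [0.5282, 0.2569, 0.0093]
orientation: [-0.071, 1.57, 0.071]
contact_force: [-1.8, -1.3, -2.0]
grip_width: 0.0172
contact_force: [-1.2, -0.4, -1.6]
```

```bash
python3 -m pendant '[10,0,0,0.5,0, 10,0,0,0,0]'|grep force; python3 -m pendant '[10,0,0,0.5,0, 10,0,0,0,0]'|grep force;  python3 -m pendant '[10,0,0,0.4,0, 10,0,0,0,0]'|grep -E "force|tcp"
```

```text
contact_force: [-2.5, -0.1, -0.5]
contact_force: [-3.9, -1.4, 1.9]
tcp_pos: [0.529, 0.257, 0.0091]
contact_force: [-6.0, -1.3, 2.1]
```

```bash
python3 -m pendant '[10,0,0,0.4,0, 10,0,0,0,0, 10,0,0,0,0, 10,0,0,0,0]'|grep -E "force|tcp"; python3 -c "
from bench import r
o=r.get_obs(); print(o['contact_force'],o['moment'])"; python3 chk.py pics/p2.png
```

```text
tcp_pos: [0.5291, 0.257, 0.0091]
contact_force: [-7.7, 0.1, 1.5]
[-7.69287987  0.08624431  1.48082959] [-0.11371008  1.20717705  0.07808032]
[0.52909928 0.25696843 0.00907903] [-7.69  0.09  1.48]
tcp rail mm [-88.9   0.6]
140 rail x,y,z -22.3 -54.9 38.0 xrange -37.7 -4.6
```

View pics/p2s.png

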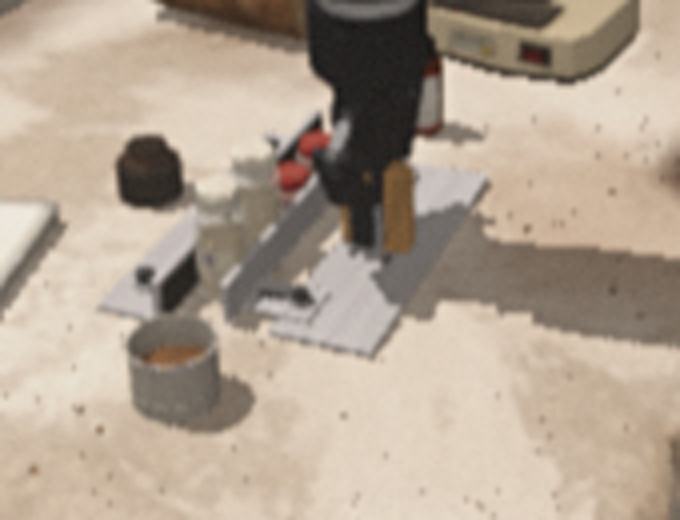

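```bash
python3 -m pendant '[10,0,0,0.3,0, 10,0,0,0,0, 10,0,0,0,0, 10,0,0,0,0]'|grep -E "force|tcp"; python3 -m pendant '[10,0,0,-0.5,0, 10,0,0,-0.5,0, 10,0,0,-0.5,0, 10,0,0,-1,0, 10,0,0,-2,0, 10,0,0,-5,0, 10,0,0,-15,0, 10,0,0,-20,0, 10,0,0,-20,0, 10,0,0,-15,0, 10,0,0,0,0]'; python3 chk.py pics/p3.png
```

```text
tcp_pos: [0.5291, 0.2569, 0.009]
contact_force: [-7.7, -0.1, 2.1]
clock: 21.6
tcp_pos: [0.4501, 0.25, 0.0093]
orientation: [-0.072, 1.571, 0.072]
contact_force: [0.9, 1.3, -2.1]
grip_width: 0.0171
[0.45008869 0.24996988 0.00930273] [ 0.92  1.31 -2.05]
tcp rail mm [-168.2    0.9]
55 rail x,y,z -17.2 22.7 80.0 xrange -29.8 -4.5
51 rail x,y,z -17.2 -26.3 38.0 xrange -30.8 -4.1
56 rail x,y,z -17.4 -73.2 38.0 xrange -29.4 -4.8
53 rail x,y,z -16.9 70.3 80.0 xrange -29.0 -4.2
```

View pics/p3.png

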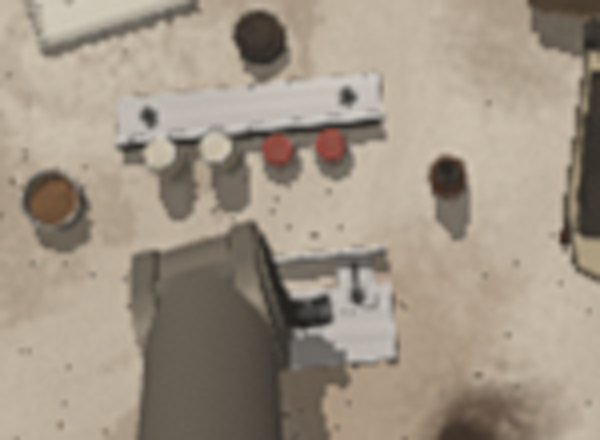

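All four vials are flush: rail x is −16.9 to −17.4 mm, measured from the top camera. Next I lower the straightedge, release it and retreat.

```bash
python3 -m pendant '[10,1,0,0,0, 10,1,0,0,0, 10,0.3,0,0,0, 10,0,0,0,0]'; python3 -m pendant '[85,0,0,0,0, 85,0,0,0,0, 85,0,0,0,0, 85,0,0,0,0, 85,0,0,0,0, 85,0,0,0,0, 85,-10,0,0,0, 85,-30,0,0,0, 85,-40,0,0,0, 85,-50,0,0,0, 85,-50,0,0,0, 85,0,0,0,0, 85,0,0,0,0]'; python3 chk.py pics/p4.png; python3 - <<'E'
from h import *
from bench import r,viewer
o=r.get_obs(); c=viewer.calibration("wrist"); p,d=viewer.grab_frame("wrist"); cv2.imwrite("pics/w4.png",p[:,:,::-1])
C=fcloud(d,c["mtx"],c["world_to_cam"])[110:230,150:370].reshape(-1,3)
for lo,hi in((.055,.08),(.024,.036),(.0025,.0055)):
    q=C[(C[:,2]>lo)&(C[:,2]<hi)]; print(np.median(q[:,2]),cv2.minAreaRect(q[:,:2].astype(np.float32)*1000))
E
```

```text
clock: 22.3
tcp_pos: [0.4521, 0.2499, 0.0074]
orientation: [-0.07, 1.569, 0.071]
contact_force: [-0.8, -1.7, 5.5]
grip_width: 0.0172
clock: 23.92
tcp_pos: [0.4511, 0.2499, 0.1871]
orientation: [-0.071, 1.57, 0.071]
contact_force: [-0.3, -0.0, -0.4]
grip_width: 0.0849
[0.45114193 0.24989417 0.18708436] [-0.29 -0.05 -0.42]
tcp rail mm [-167.2    0.8]
52 rail x,y,z -16.8 22.9 81.0 xrange -29.2 -4.3
52 rail x,y,z -16.8 -25.2 39.0 xrange -28.9 -4.3
52 rail x,y,z -16.9 -72.9 39.0 xrange -32.6 -4.8
52 rail x,y,z -17.0 70.3 81.0 xrange -28.1 -4.4
0.06562163300044199 ((449.6263122558594, 250.89254760742188), (48.87009048461914, 17.271387100219727), 4.869296550750732)
0.030298901858452687 ((466.4226379394531, 252.34994506835938), (82.85353088378906, 218.0632781982422), 5.9529595375061035)
0.004027662747902783 ((466.03790283203125, 257.1643981933594), (122.91742706298828, 251.0189208984375), 2.7118279933929443)
```

View pics/w4.png

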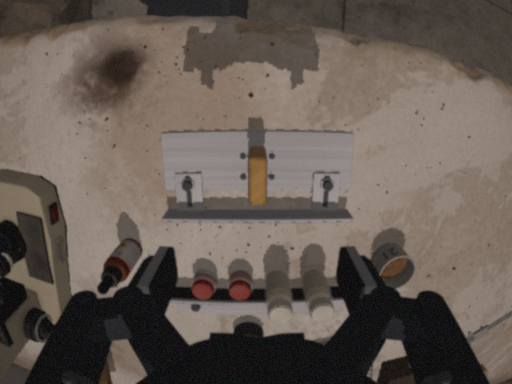

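The straightedge lies flat (grip top at 65.6 mm, foot top at 4.0 mm) about 170 mm from the rail. The four vials stand upright against the rail, and the gripper is clear.

```bash
python3 -c "
from bench import r
print(r.hand_in())"
```

```text
the job is handed in; nothing more can be done
None
```

The four vials stand upright and flush against the rail, the straightedge lies flat on the bench and is released, and the job is handed in at about 24 s.

**Pressing:** I pushed the row home with the blade and held it for at least a second. The wrist force peaked at about 7.7 N in the readings I took, which I estimate as 6 N on the row. The moment about the vertical was small, so the load was shared along the row.

**Last checks:**
- **Vials:** all four centres are 16.8 to 17.0 mm in front of the rail face, and between −73 and +70 mm from its middle.
- **Straightedge:** it lies flat, with its origin about 170 mm from the rail and its blade about 80 mm clear of the row. The gripper is 0.18 m above it.
- **Bystanders:** the tin, dropper bottle and iron weight look undisturbed in the pictures. I did not measure them again.

**One mistake:** right after gripping I moved the wrong way along the tool axis and pressed the straightedge into the bench. A reading of the vertical wrist force showed about 117 N (about 120 N in all with the sideways parts). That is right at the 120 N limit, so it may have been passed briefly. The fingers slid about 13 mm down the grip and the straightedge shifted about 4 mm in them. I measured it again and allowed for the shift before carrying on.

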